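# Show the learner the next cut on the bonsai

### The job

Show a learner the next cut on the little tree by pointing with the fingertips: first at the outer end of the bare, bleached dead branch, then at the red-handled branch cutter in the tool tray that does the job, then at the green-lidded tub of wound paste that seals the cut. Each time hold the fingertips steady about 2 to 3 cm above the thing for two seconds, and finish still pointing at the tub. Touch nothing on the way: no tree, tool or pot may be nudged, turned or picked up.

Things in the scene. Friction and masses are not known exactly. Their poses are not given: they have to be found in the camera images.
- deadwood_end (a point): Outer end (top of it) of the dead branch: bare, bone-white, 9 to 13 mm thick, 115 mm long, the only branch without green, with two white stubs. The point lies 110 mm from the turntable's axis, 188 mm above the table. Its -x axis points outwards along the branch, z up. Nothing stands above it; the green crown, on the trunk's other sides, is nowhere higher than 250 mm above the table.
- tree (a joint): Angle of the turntable's disc with pot and tree (rad, counter-clockwise from above, 0 when the dead branch points to world -x, towards the robot). The disc turns freely if nudged; it is not to be turned.
- turntable: Foot of the round bonsai turntable, fixed; origin on its axis at table height, axes as the world's. Its wooden disc, 230 mm across, top 37 mm above the table, carries an oblong blue pot 166 x 126 mm with the juniper. All of the tree stays within 130 mm of the axis. Turntable and tray swap sides from start to start.
- tray: Open plywood tool tray, 240 (x) x 300 (y) x 20 mm, fixed to the table, origin under its centre at table height. Three dividers part it into four lanes that run along its x, 73 mm apart; floor 6 mm thick. Boxes, pots and a spray bottle up to 210 mm high stand along the table's back and sides, beyond x = 0.74 m and |y| = 0.5 m. One tool lies in each lane, in any order.
- cutter: Branch cutter: black pliers-like tool with two red handles, the only red tool. Lies flat along a lane of the tray, 200 mm long, 46 mm wide, 16 mm high. Origin mid-length and mid-width on its underside, on the tray floor 6 mm above the table. x runs from handles to jaws: red handles x = -100 to +10 mm, pivot +55, jaws to +100. Any part of it may be pointed at.
- paste_tub: Round white plastic tub with a green lid, 65 mm across, 44 mm high, upright, origin at the centre of its underside on the table. It stands in the middle strip between tray and turntable in a row with a jar and a clay pot, in any order, about 100 mm apart.
- shears: Loose bystander; leave it alone. Loop-handled trimming shears, black loops and steel blades, 190 x 54 x 11 mm, in a lane of the tray. Origin mid-length, underside.
- pliers: Loose bystander; leave it alone. Bare steel pliers, 185 x 38 x 12 mm, in a lane of the tray. Origin mid-length, underside.
- rake: Loose bystander; leave it alone. Small root rake, wooden handle and three steel prongs, 185 x 37 x 19 mm, in a lane of the tray. Origin mid-length, underside.
- jar: Loose bystander; leave it alone. Amber jar with black cap and paper label, 56 mm across, 70 mm high. Origin at the centre of its underside.
- clay_pot: Loose bystander; leave it alone. Empty terracotta pot, 70 mm across, 60 mm high. Origin at the centre of its underside.
Things that resemble listed ones, but are neither listed nor needed, are in the scene too. Of the things that look like the paste_tub, the largest one is meant.

How it is judged:
By the outcome, as a careful person would: the job done as asked, in the order asked, and still so for the second after the job is handed in, with the robot touching nothing.
It also fails if it takes over 67 s, if anything falls off the work surface, if the arm or the gripper's body presses on something with over 40 N, if the wrist force passes 120 N, or if a joint passes its speed limit or range.

### The arm

A 7-joint arm with a two-finger parallel gripper is mounted at the origin on the work surface. World frame = base frame: x ahead of the robot, y to its left, z up, the work surface at z = 0. Lengths are in m, angles in rad, forces in N, time in s.
With the tool pointing down it reaches from about 0.4 to 0.875 m from the base axis. Payload 19.3 kg.
Tool frame: the origin (TCP) lies between the finger pads, 19 mm behind the fingertips; this is the grasp point; z points along the fingers, y is the line along which they close (so a half turn about z gives the same grasp; the last joint's range is limited). The gripper opens to 85 mm and grips with 20 to 120 N. Pads are 22 mm wide; open, the fingers measure 114 mm over their backs; the gripper's body (76 mm by 85 mm) begins 54 mm behind the grasp point. The pads swing forward as they close: fully open they stand 13 mm farther back than shut.
Start: joints at [-1.409, 0.521, -0.036, 1.599, 0.021, 1.021, -0.113], TCP at [0.144, 0.608, 0.25] pointing down, gripper open.
Joint ranges: [-2.91, 2.91], [-0.3, 2.13], [-1.5, 1.42], [0.17, 2.43], [-1.26, 4.41], [0.16, 1.93], [-2.52, 2.52]. Speed limits (rad/s): [1.89, 1.89, 2.39, 2.39, 3.01, 3.01, 3.01].

### API

Orientations are given as [roll, pitch, yaw] about the fixed x, y, z axes, in that order (R = Rz(yaw) Ry(pitch) Rx(roll)).
In Python, from workcell import bot gives the robot as it stands.
- The arm moves only by the shell command python3 -m crank 'ROWS' [FORCE]. ROWS is a JSON object of lists of equal length, an entry for each row: "travel": the shift along the world's x, y, z in cm, a list of three; "turn": the turn, a rotation vector about the world's x, y, z in degrees, a list of three; "gripper": the closure, from 0 (fully open) to 1 (shut). A call has exactly 5 rows; each row is the pose to reach, as a shift and turn from the pose commanded when the call began; what a row does not reach only later rows make up. A row lasts 1/10 s, in which the tool goes at most 50 mm and 8.59 degrees, less where a joint would pass 70% of its speed; a pose out of reach is approached as far as the arm can. A call with a gripper value outside its range is refused whole. The fingers move at their own pace and stop on an object; FORCE is the grip in N (left out, the last holds). Time passes only in rows, so rows that repeat a pose let the fingers close, or fill a call up. It gives the time, the measured TCP pose, the force, the opening and the grip force at its end, in the units of the state.
- bot.observe(): the state, without advancing time (a new reading comes with each control period).
- bot.grab_frame(name): name is "scene" or "side" or "wrist"; returns a dict with "pixels" (420x560x3 uint8, red, green, blue), "fx", "fy", "cx", "cy" (pixels), "dist" ([k1, k2, p1, p2, k3] as OpenCV has them; the pictures are not rectified), "extrinsics" (4x4, takes a point from world to camera coordinates). Camera axes: x right, y down, z forward; pixel columns grow to the right and rows downward; lengths in m; the calibration is good to about 2 mm. A picture is of the moment at which its call begins. There is no depth.
- bot.job_done(): hands the job in; it is judged then, once.
The state is a dict: "clock": time; "qpos": joint angles; "qd": joint speeds; "joint_efforts": joint torques, N m; "position": TCP position; "tool_rot": TCP orientation; "force": force on the tool from outside, world axes, zero at the start; "moment": the same for the moment, N m; "grip_width": finger opening in m; "finger_force": force on a finger pad.
Only numpy, scipy, OpenCV 4.12 (cv2) and the standard library are available. Lean on these libraries where they do the work, as an engineer would, in place of code of your own. Each camera call takes 0.05 s, during which the arm holds its last target. There are 200 camera calls.

## Working session

There is one attempt and no reset: what is moved stays moved. The work goes in short steps, Python scripts to look and compute and a shell command to move; the robot and the scene stay as the last step left them, time stands still between calls to the robot, and variables do not carry over. Pictures are saved under pics/ and viewed, at most 10 in all, crops included, and the job is handed in when it is done.

```bash
mkdir -p pics
cat > h.py <<'E'
import numpy as np,cv2
from workcell import bot
def grab(n,save=None):
    f=bot.grab_frame(n)
    if save: cv2.imwrite(save,f["pixels"][:,:,::-1])
    return f
def K(f): return np.array([[f["fx"],0,f["cx"]],[0,f["fy"],f["cy"]],[0,0,1.]])
def ray(f,uv):
    p=cv2.undistortPoints(np.array([[uv]],float),K(f),np.array(f["dist"],float))[0,0]
    E=np.array(f["extrinsics"]);R,t=E[:3,:3],E[:3,3]
    d=R.T@np.array([p[0],p[1],1]);return -R.T@t,d/np.linalg.norm(d)
def plane(f,uv,z):
    o,d=ray(f,uv);return o+d*(z-o[2])/d[2]
def proj(f,P):
    E=np.array(f["extrinsics"]);r=cv2.Rodrigues(E[:3,:3])[0]
    return cv2.projectPoints(np.array(P,float).reshape(-1,1,3),r,E[:3,3],K(f),np.array(f["dist"],float))[0][:,0]
def tri(f1,u1,f2,u2):
    o1,d1=ray(f1,u1);o2,d2=ray(f2,u2)
    s=np.linalg.lstsq(np.c_[d1,-d2],o2-o1,rcond=None)[0]
    a,b=o1+s[0]*d1,o2+s[1]*d2
    return (a+b)/2,np.linalg.norm(a-b)
E
python3 - <<'E'
from h import *
import pickle
fs={n:grab(n,f"pics/{n}0.png") for n in("scene","side","wrist")}
pickle.dump(fs,open("f0.pkl","wb"))
for n,f in fs.items():
    E=np.array(f["extrinsics"]);print(n,-E[:3,:3].T@E[:3,3],E[2,:3])
s=bot.observe();print(s["clock"],s["position"],s["tool_rot"],s["grip_width"])
E
```

```text
scene [1.25075987 0.09257524 1.20645282] [-0.55565996 -0.08044807 -0.82750838]
side [ 0.16039696 -0.71823891  0.64406766] [ 0.38666859  0.75600633 -0.52814945]
wrist [0.06150151 0.6270961  0.37417008] [ 0.31740616 -0.0774214  -0.94512394]
0.15 [0.14354523 0.60806047 0.24957621] [-3.14074517e+00  3.25752300e-05  2.90978165e+00] 0.0855822827008402
```

View pics/scene0.png

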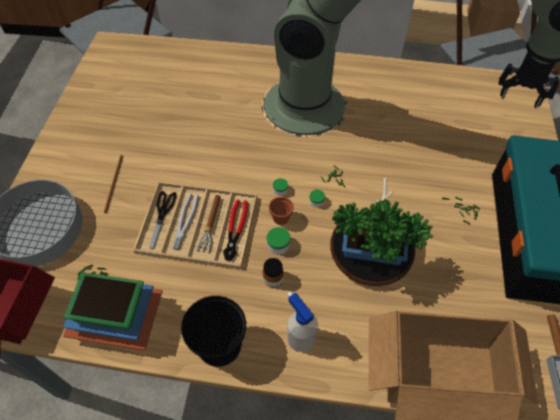

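View pics/side0.png

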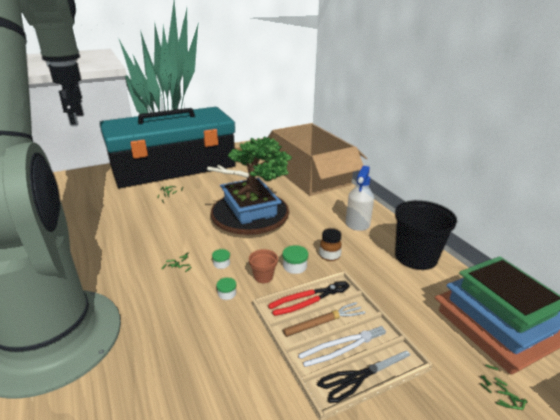

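Scene picture: there are three green-lidded tubs, at (280,186), (317,198) and (278,241). The last is clearly the largest, so it is the one meant. The only red tool is the cutter at (236,228). The white branch ends near (385,180) in the scene view and (208,168) in the side view. The tree is on the robot's left (+y) and the tray on its right. I'll measure these and check them in one crop.

Run:
```python
from h import *
import pickle
fs=pickle.load(open("f0.pkl","rb"));S,D=fs["scene"],fs["side"]
def comps(f,m,box,mn=15):
    m=m.copy();k=np.zeros_like(m);x0,y0,x1,y1=box;k[y0:y1,x0:x1]=m[y0:y1,x0:x1]
    n,l,st,c=cv2.connectedComponentsWithStats(k.astype(np.uint8))
    return [(st[i],c[i],l==i) for i in range(1,n) if st[i][4]>=mn]
for nm,f,bg,br,bw in(("scene",S,(260,170,335,260),(220,190,260,265),(370,170,400,205)),("side",D,(205,240,312,302),(260,275,355,320),(195,155,262,182))):
    h=cv2.cvtColor(f["pixels"],cv2.COLOR_RGB2HSV);H,Sa,V=[h[...,i].astype(int) for i in range(3)]
    for st,c,_ in comps(f,(H>50)&(H<85)&(Sa>120)&(V>60),bg): print(nm,"green",st,c,plane(f,c,.044),"small z30",plane(f,c,.03))
    for st,c,_ in comps(f,((H<6)|(H>172))&(Sa>150)&(V>90),br): print(nm,"red",st,c,plane(f,c,.016))
    for st,c,m in comps(f,(Sa<60)&(V>150),bw,8):
        ys,xs=np.nonzero(m);i,j=ys.argmin(),xs.argmin();print(nm,"white",st,c,"top",xs[i],ys[i],"left",xs[j],ys[j],plane(f,(xs[i],ys[i]),.186),plane(f,(xs[j],ys[j]),.186))
a=cv2.resize(S["pixels"][165:285,210:440],None,fx=3.4,fy=3.4,interpolation=cv2.INTER_CUBIC)[:,:780]
b=cv2.resize(D["pixels"][140:200,190:300],None,fx=3,fy=3,interpolation=cv2.INTER_CUBIC)
c=np.zeros((590,780,3),np.uint8);c[:a.shape[0]]=a;c[410:410+b.shape[0],:b.shape[1]]=b
cv2.imwrite("pics/crop1.png",c[:,:,::-1])
print(plane(S,(371,248),.037))
```

```text
scene green [273 179  15  12 136] [279.97058824 184.54411765] [ 0.38084517 -0.02909683  0.044     ] small z30 [ 0.37036836 -0.03056218  0.03      ]
scene green [310 190  15  13 143] [316.93706294 195.97902098] [0.40558    0.08058841 0.044     ] small z30 [0.39540108 0.08044405 0.03      ]
scene green [267 228  23  21 367] [278.10354223 237.64305177] [ 0.55817133 -0.00832424  0.044     ] small z30 [ 0.54983014 -0.00953943  0.03      ]
scene red [228 200  12  32 144] [232.79166667 215.59027778] [ 0.48839158 -0.14828705  0.016     ]
scene red [236 201  12  32 145] [242.49655172 216.92413793] [ 0.48879018 -0.1202497   0.016     ]
scene white [382 179  10  21  57] [384.85964912 190.57894737] top 384 179 left 382 198 [0.42995718 0.24681732 0.186     ] [0.49094294 0.24351957 0.186     ]
side green [283 247  24  16 322] [294.80434783 254.40372671] [ 0.54776008 -0.01546063  0.044     ] small z30 [0.55679753 0.00093568 0.03      ]
side green [213 250  16  11 141] [220.46099291 255.07801418] [0.38402275 0.05943953 0.044     ] small z30 [0.3892401  0.07758331 0.03      ]
side green [217 279  18  13 187] [225.87700535 284.84491979] [ 0.35929165 -0.0488181   0.044     ] small z30 [ 0.363932   -0.03320004  0.03      ]
side red [269 290  46  19 246] [290.66260163 297.95121951] [ 0.48292695 -0.12080176  0.016     ]
side red [273 296  47  19 257] [295.97276265 306.03501946] [ 0.4817113  -0.14829178  0.016     ]
side white [208 166  41  11 186] [228.71505376 171.03225806] top 218 166 left 208 167 [0.45329921 0.25148312 0.186     ] [0.42740854 0.2565116  0.186     ]
[0.54968735 0.24154108 0.037     ]
```

View pics/crop1.png

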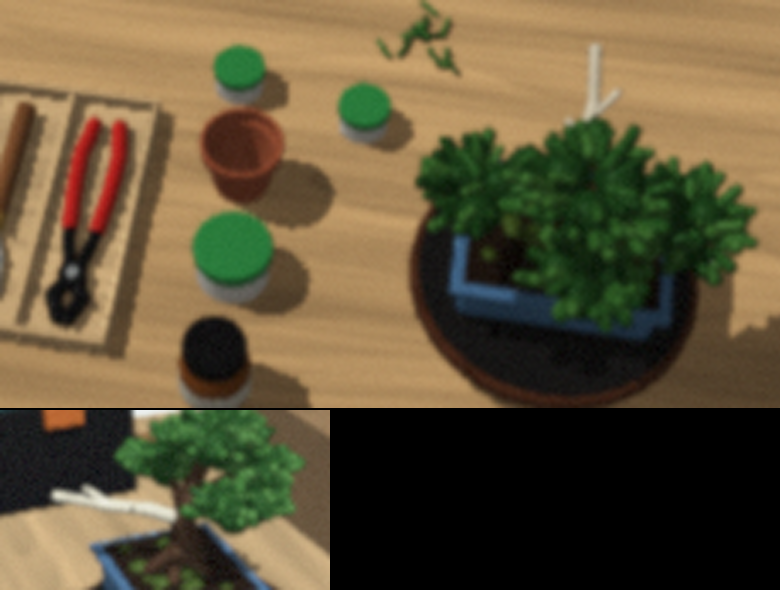

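Crop: the bare white branch end is at (384.5,178.5) in the full scene frame. The cutter is red-handled with its black pivot near (231,245), and the big tub lid is at (278,238). The other two tubs are smaller decoys. I'll raise the arm and shut the gripper first, and work out the remaining coordinates.

```bash
python3 -m crank '{"travel":[[0,0,2],[0,0,4],[0,0,6],[0,0,8],[0,0,8]],"turn":[[0,0,0],[0,0,0],[0,0,0],[0,0,0],[0,0,0]],"gripper":[1,1,1,1,1]}' 20
python3 - <<'E'
from h import *
import pickle
fs=pickle.load(open("f0.pkl","rb"));S,D=fs["scene"],fs["side"]
print("dead",tri(S,(384.5,178.5),D,(207.5,167.5)),plane(S,(384.5,178.5),.186),plane(D,(207.5,167.5),.186))
print("pivot",plane(S,(231.2,245),.022))
print("tub tri",tri(S,(278.1,237.6),D,(294.8,253.3)))
s=bot.observe();P=np.array(s["position"]);print(P,s["grip_width"])
f=grab("side","pics/side1.png")
print(proj(f,[P,P-[0,0,.019],P-[0,0,.032]]))
x=f["pixels"][20:120,30:130];cv2.imwrite("pics/tip1.png",cv2.resize(x,None,fx=5,fy=5,interpolation=cv2.INTER_CUBIC)[:,:,::-1])
E
```

```text
clock: 0.65
position: [0.1438, 0.609, 0.3324]
tool_rot: [3.138, -0.0, 2.91]
force: [0.0, 0.5, -0.9]
grip_width: 0.0121
finger_force: 0.0
dead (array([0.42578192, 0.24927648, 0.18635793]), np.float64(0.004639773527226355)) [0.42813335 0.24805101 0.186     ] [0.42527125 0.25405205 0.186     ]
pivot [ 0.58683268 -0.13262734  0.022     ]
tub tri (array([ 0.5536994 , -0.00768803,  0.03923009]), np.float64(0.003429134089417102))
[0.14376001 0.60901609 0.33239281] 0.01206003762063189
[[ 69.81300286  90.33669891]
 [ 71.52139439  97.03446658]
 [ 72.67479485 101.55334849]]
```

View pics/tip1.png

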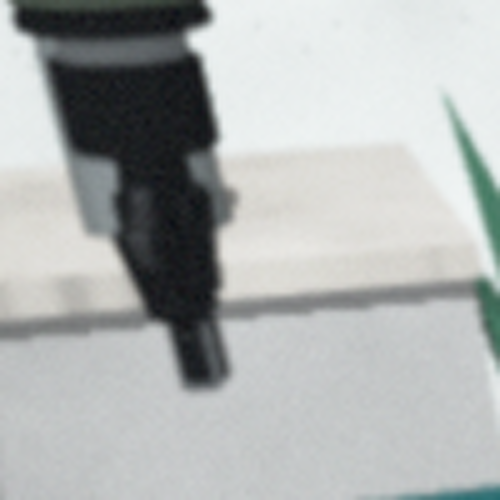

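The tip sits at (70.6,97), which matches 19 mm beyond the TCP when shut. Now I'll travel high to the dead branch.

```bash
python3 -m crank '{"travel":[[1.9,-2.4,0],[3.8,-4.8,0],[5.7,-7.2,0],[7.6,-9.6,0],[9.5,-12,0]],"turn":[[0,0,0],[0,0,0],[0,0,0],[0,0,0],[0,0,0]],"gripper":[1,1,1,1,1]}'
python3 -m crank '{"travel":[[1.9,-2.4,0],[3.8,-4.8,0],[5.7,-7.2,0],[7.6,-9.6,0],[9.5,-12,0]],"turn":[[0,0,0],[0,0,0],[0,0,0],[0,0,0],[0,0,0]],"gripper":[1,1,1,1,1]}'
python3 -m crank '{"travel":[[1.9,-2.4,0],[3.8,-4.8,0],[5.7,-7.2,0],[7.6,-9.6,0],[9.4,-11.8,0]],"turn":[[0,0,0],[0,0,0],[0,0,0],[0,0,0],[0,0,0]],"gripper":[1,1,1,1,1]}'
python3 -m crank '{"travel":[[0,0,-1],[0,0,-2],[0,0,-4],[0,0,-5],[0,0,-6]],"turn":[[0,0,0],[0,0,0],[0,0,0],[0,0,0],[0,0,0]],"gripper":[1,1,1,1,1]}'
python3 - <<'E'
from h import *
s=bot.observe();P=np.array(s["position"]);print(P,s["grip_width"])
o=[]
for n,(u,v) in(("side",(208,155)),("scene",(384,175)),("wrist",(280,210))):
    f=grab(n,f"pics/{n}2.png");print(n,proj(f,[P-[0,0,.019],[.428,.25,.188]]))
    x=f["pixels"]
    o.append(cv2.resize(x[v-35:v+35,u-35:u+35],(390,390),interpolation=cv2.INTER_CUBIC) if n!="wrist" else None)
cv2.imwrite("pics/c2.png",np.hstack(o[:2])[:,:,::-1])
E
```

```text
clock: 1.2
position: [0.2391, 0.4869, 0.3291]
tool_rot: [-3.14, -0.0, 2.91]
force: [0.4, 0.5, 1.0]
grip_width: -0.0001
finger_force: 0.0
clock: 1.7
position: [0.334, 0.3669, 0.3292]
tool_rot: [-3.14, -0.0, 2.91]
force: [0.8, 0.9, 0.9]
grip_width: 0.0
finger_force: 0.0
clock: 2.2
position: [0.428, 0.2488, 0.3293]
tool_rot: [-3.141, -0.001, 2.909]
force: [0.4, 0.3, 0.1]
grip_width: 0.0002
finger_force: 0.0
clock: 2.7
position: [0.4269, 0.2507, 0.2689]
tool_rot: [-3.141, -0.001, 2.911]
force: [0.8, -0.1, 0.8]
grip_width: 0.0002
finger_force: 0.0
[0.42692855 0.25074612 0.26891299] 0.00022417594963131956
side [[206.39435511 144.92969083]
 [208.90801635 167.20967926]]
scene [[390.1054167  162.33798437]
 [385.39728545 178.07098847]]
wrist [[279.65086562 279.04637459]
 [278.56825372 227.7909194 ]]
```

View pics/c2.png

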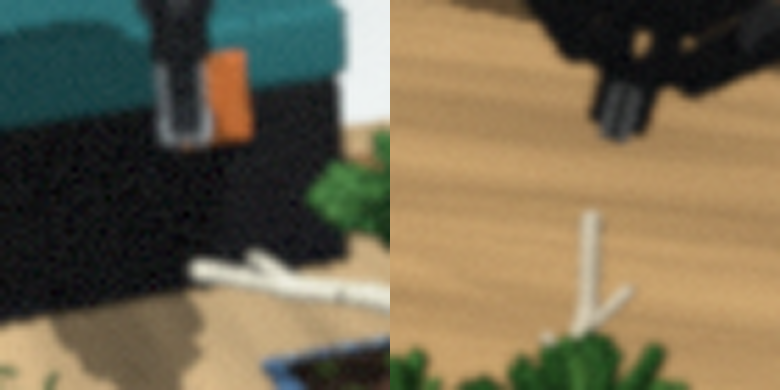

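View pics/wrist2.png

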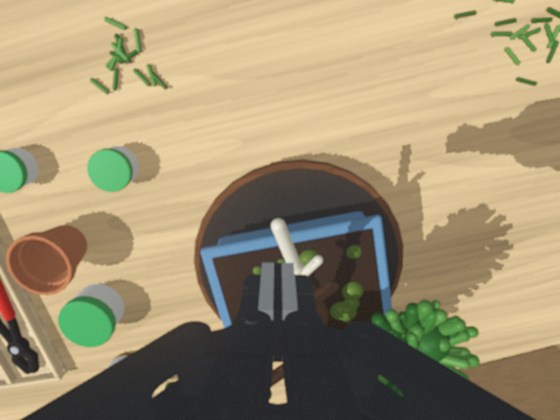

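The projections agree with the pictures in all three views: the end is at side (208,168), scene (385,178) and wrist (279,226). Nothing is near the fingers. I'll lower 3.7 cm and hold.

```bash
python3 -m crank '{"travel":[[0,0,-1],[0,0,-2],[0,0,-3],[0,0,-3.7],[0,0,-3.7]],"turn":[[0,0,0],[0,0,0],[0,0,0],[0,0,0],[0,0,0]],"gripper":[1,1,1,1,1]}'
for i in 1 2 3 4 5 6; do python3 -m crank '{"travel":[[0,0,0],[0,0,0],[0,0,0],[0,0,0],[0,0,0]],"turn":[[0,0,0],[0,0,0],[0,0,0],[0,0,0],[0,0,0]],"gripper":[1,1,1,1,1]}' | egrep "clock|posi"; done
python3 - <<'E'
from h import *
s=bot.observe();P=np.array(s["position"])
for n in("side","scene"):
    f=grab(n,f"pics/{n}3.png");print(n,proj(f,[P-[0,0,.019],[.428,.25,.188]]))
    h=cv2.cvtColor(f["pixels"],cv2.COLOR_RGB2HSV).astype(int)
    b=(195,155,262,182) if n=="side" else (370,170,400,205)
    m=(h[...,1]<60)&(h[...,2]>150);k=np.argwhere(m[b[1]:b[3],b[0]:b[2]]);print(len(k),k.min(0)[::-1]+b[:2],k.mean(0)[::-1]+b[:2])
E
```

```text
clock: 3.35
position: [0.4272, 0.25, 0.2319]
tool_rot: [-3.14, -0.001, 2.91]
force: [-0.5, 0.4, 0.5]
grip_width: -0.0002
finger_force: 0.0
clock: 3.85
position: [0.4277, 0.2503, 0.2331]
clock: 4.35
position: [0.4276, 0.2503, 0.233]
clock: 4.85
position: [0.4276, 0.2503, 0.233]
clock: 5.35
position: [0.4276, 0.2503, 0.233]
clock: 5.85
position: [0.4276, 0.2503, 0.233]
clock: 6.35
position: [0.4276, 0.2503, 0.233]
side [[207.89097661 158.0318964 ]
 [208.90801635 167.20967926]]
189 [208 166] [228.8042328  171.16931217]
scene [[387.30703614 171.62769869]
 [385.39728545 178.07098847]]
60 [377 178] [384.68333333 190.7       ]
```

Branch held 3 s, unmoved. Next I lift, cross to the cutter and descend part way.

```bash
python3 -m crank '{"travel":[[0,0,2],[0,0,4],[0,0,6],[0,0,8],[0,0,10]],"turn":[[0,0,0],[0,0,0],[0,0,0],[0,0,0],[0,0,0]],"gripper":[1,1,1,1,1]}' | egrep "posi"
python3 -m crank '{"travel":[[1,-2.6,0],[2,-5.2,0],[3,-7.8,0],[4,-10.4,0],[5,-13,0]],"turn":[[0,0,0],[0,0,0],[0,0,0],[0,0,0],[0,0,0]],"gripper":[1,1,1,1,1]}'| egrep "posi"
python3 -m crank '{"travel":[[1,-2.6,0],[2,-5.2,0],[3,-7.8,0],[4,-10.4,0],[5,-13,0]],"turn":[[0,0,0],[0,0,0],[0,0,0],[0,0,0],[0,0,0]],"gripper":[1,1,1,1,1]}'| egrep "posi"
python3 -m crank '{"travel":[[1,-2.6,0],[2,-5.2,0],[3,-7.8,0],[4,-10.4,0],[5.4,-12.4,0]],"turn":[[0,0,0],[0,0,0],[0,0,0],[0,0,0],[0,0,0]],"gripper":[1,1,1,1,1]}'| egrep "posi"
python3 -m crank '{"travel":[[0,0,-3],[0,0,-7],[0,0,-11],[0,0,-15],[0,0,-18]],"turn":[[0,0,0],[0,0,0],[0,0,0],[0,0,0],[0,0,0]],"gripper":[1,1,1,1,1]}'| egrep "posi"
python3 - <<'E'
from h import *
s=bot.observe();P=np.array(s["position"]);print(P)
f=grab("wrist","pics/wrist4.png");print(proj(f,[P-[0,0,.019],[P[0],P[1],.022],[.58,-.134,.022]]))
E
```

```text
position: [0.4275, 0.2502, 0.3339]
position: [0.4779, 0.1192, 0.3331]
position: [0.5279, -0.0108, 0.333]
position: [0.5816, -0.1355, 0.3331]
position: [0.5808, -0.1335, 0.1507]
[ 0.58084963 -0.13350003  0.15065656]
[[278.84633059 279.03298014]
 [278.54485255 200.87704162]
 [277.59851949 199.93755777]]
```

View pics/wrist4.png

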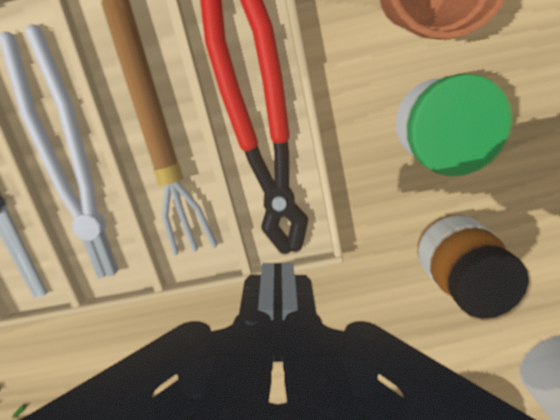

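The point below the tip projects to (278,201), and the cutter's pivot is at (279,203), so it is well centred. The tub's lid is at (460,124). I'll lower and hold.

```bash
python3 -m crank '{"travel":[[0,0,-2],[0,0,-4],[0,0,-6],[0,0,-7.5],[0,0,-8.5]],"turn":[[0,0,0],[0,0,0],[0,0,0],[0,0,0],[0,0,0]],"gripper":[1,1,1,1,1]}' | egrep "posi|force"
for i in 1 2 3 4 5 6; do python3 -m crank '{"travel":[[0,0,0],[0,0,0],[0,0,0],[0,0,0],[0,0,0]],"turn":[[0,0,0],[0,0,0],[0,0,0],[0,0,0],[0,0,0]],"gripper":[1,1,1,1,1]}' | egrep "clock|posi"; done
python3 - <<'E'
from h import *
s=bot.observe();P=np.array(s["position"]);print(P)
f=grab("side","pics/side5.png");print(proj(f,[P-[0,0,.019]]))
w=cv2.imread("pics/wrist4.png");h=cv2.cvtColor(w,cv2.COLOR_BGR2HSV).astype(int)
m=((h[...,0]>50)&(h[...,0]<85)&(h[...,1]>120)).astype(np.uint8)
n,l,st,c=cv2.connectedComponentsWithStats(m);i=1+st[1:,4].argmax();print(st[i],c[i])
g=grab("wrist");E=np.array(g["extrinsics"]);E[:3,3]+=E[:3,:3]@(np.array([P[0]-.58085,P[1]+.1335,P[2]-.15066]));g["extrinsics"]=E
print("tub",plane(g,c[i],.044))
E
```

```text
position: [0.5816, -0.1337, 0.0675]
force: [0.8, -0.4, 0.2]
finger_force: 0.0
clock: 10.0
position: [0.5819, -0.1337, 0.0685]
clock: 10.5
position: [0.5816, -0.1337, 0.068]
clock: 11.0
position: [0.5816, -0.1337, 0.068]
clock: 11.5
position: [0.5816, -0.1338, 0.068]
clock: 12.0
position: [0.5816, -0.1337, 0.068]
clock: 12.5
position: [0.5816, -0.1337, 0.068]
[ 0.58159774 -0.13374825  0.06800636]
[[332.75466367 277.36231692]]
[ 408   75  103  100 7934] [458.72208218 124.08709352]
tub [ 0.55057386 -0.01119213  0.044     ]
```

Tip is 27 mm above. I'll go 3 mm lower for margin and hold again, then lift and move to the tub at (0.553,-0.009).

```bash
python3 -m crank '{"travel":[[0,0,-0.3],[0,0,-0.3],[0,0,-0.3],[0,0,-0.3],[0,0,-0.3]],"turn":[[0,0,0],[0,0,0],[0,0,0],[0,0,0],[0,0,0]],"gripper":[1,1,1,1,1]}' | egrep "posi"
for i in 1 2 3 4 5; do python3 -m crank '{"travel":[[0,0,0],[0,0,0],[0,0,0],[0,0,0],[0,0,0]],"turn":[[0,0,0],[0,0,0],[0,0,0],[0,0,0],[0,0,0]],"gripper":[1,1,1,1,1]}' | egrep "posi"; done
python3 -m crank '{"travel":[[0,0,2],[0,0,5],[0,0,8],[0,0,11],[0,0,13]],"turn":[[0,0,0],[0,0,0],[0,0,0],[0,0,0],[0,0,0]],"gripper":[1,1,1,1,1]}' | egrep "posi"
python3 -m crank '{"travel":[[-0.6,-0,0],[-1.2,4,0],[-1.8,7,0],[-2.4,10,0],[-2.8,12.5,0]],"turn":[[0,0,0],[0,0,0],[0,0,0],[0,0,0],[0,0,0]],"gripper":[1,1,1,1,1]}' | egrep "posi"
python3 -m crank '{"travel":[[0,0,-1],[0,0,-2],[0,0,-3.5],[0,0,-4.5],[0,0,-5]],"turn":[[0,0,0],[0,0,0],[0,0,0],[0,0,0],[0,0,0]],"gripper":[1,1,1,1,1]}' | egrep "posi"
python3 - <<'E'
from h import *
s=bot.observe();P=np.array(s["position"]);print(s["clock"],P)
f=grab("wrist","pics/wrist6.png");print(proj(f,[P-[0,0,.019],[P[0],P[1],.044]]))
h=cv2.cvtColor(f["pixels"],cv2.COLOR_RGB2HSV).astype(int)
m=((h[...,0]>50)&(h[...,0]<85)&(h[...,1]>120)).astype(np.uint8)
n,l,st,c=cv2.connectedComponentsWithStats(m);i=1+st[1:,4].argmax();print(st[i],c[i],plane(f,c[i],.044))
E
```

```text
position: [0.5817, -0.1337, 0.065]
position: [0.5816, -0.1337, 0.065]
position: [0.5816, -0.1337, 0.065]
position: [0.5816, -0.1337, 0.065]
position: [0.5816, -0.1337, 0.065]
position: [0.5816, -0.1337, 0.065]
position: [0.582, -0.1339, 0.1971]
position: [0.5526, -0.0071, 0.1943]
position: [0.553, -0.0097, 0.1436]
17.1 [ 0.55303019 -0.00969138  0.14357689]
[[278.80578584 279.03935183]
 [278.6619738  215.03418314]]
[ 233  165   97   93 6979] [280.77403639 210.7916607 ] [ 0.55050625 -0.00769799  0.044     ]
```

View pics/wrist6.png

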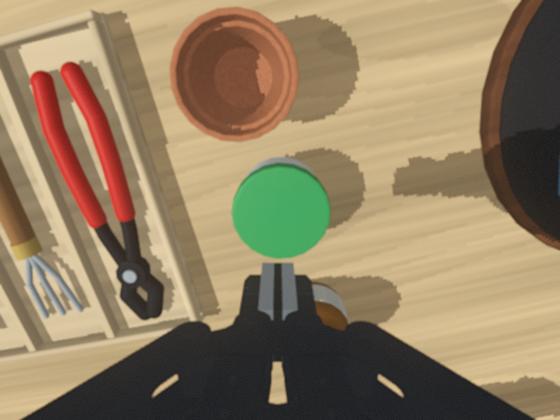

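The lid centre is at (281,211) and the point below the tip projects to (279,215), which is 3 mm off centre. The jar stays well below the gripper's body. I'll lower 5.6 cm and hold.

```bash
python3 -m crank '{"travel":[[-0.1,0.1,-1.5],[-0.1,0.1,-3],[-0.1,0.1,-4.2],[-0.1,0.1,-5],[-0.1,0.1,-5.6]],"turn":[[0,0,0],[0,0,0],[0,0,0],[0,0,0],[0,0,0]],"gripper":[1,1,1,1,1]}' | egrep "posi|force"
for i in 1 2 3 4 5 6; do python3 -m crank '{"travel":[[0,0,0],[0,0,0],[0,0,0],[0,0,0],[0,0,0]],"turn":[[0,0,0],[0,0,0],[0,0,0],[0,0,0],[0,0,0]],"gripper":[1,1,1,1,1]}' | egrep "posi"; done
python3 - <<'E'
from h import *
f=grab("side","pics/side7.png");s=bot.observe();P=np.array(s["position"]);print(s["clock"],P,s["force"],proj(f,[P-[0,0,.019]]))
cv2.imwrite("pics/c7.png",cv2.resize(f["pixels"][130:330,190:420],None,fx=3,fy=3)[:,:,::-1])
E
```

```text
position: [0.5526, -0.0079, 0.0885]
force: [1.1, -0.2, -0.1]
finger_force: 0.0
position: [0.5528, -0.0077, 0.0893]
position: [0.5526, -0.0078, 0.089]
position: [0.5526, -0.0077, 0.089]
position: [0.5526, -0.0077, 0.089]
position: [0.5526, -0.0077, 0.089]
position: [0.5526, -0.0077, 0.089]
20.7 [ 0.55261443 -0.00771673  0.08899533] [ 0.30852285  0.4827138  -0.97166443] [[295.38200337 243.51416243]]
```

View pics/c7.png

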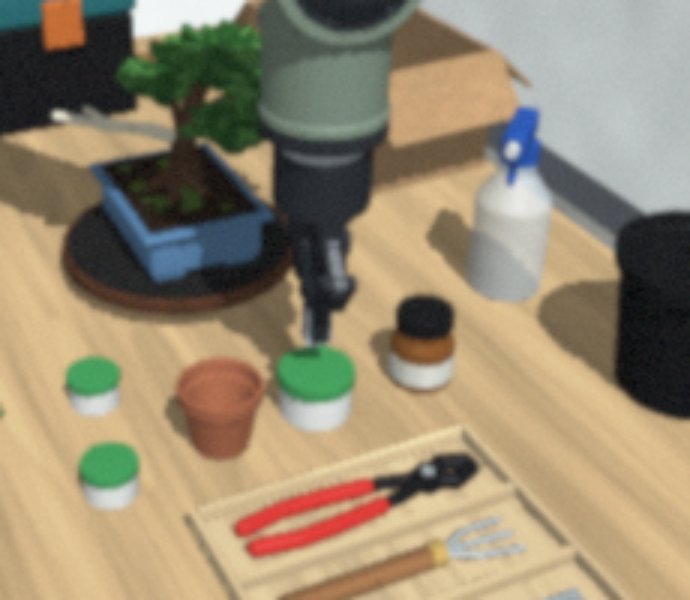

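The fingertips are at crop (316,341), above the tub's lid at (316,372), and held for 3 s. Branch, cutter and pots are where they were, so I'm handing in.

```bash
python3 -c "
from workcell import bot
print(bot.job_done())"
```

```text
the job is handed in; nothing more can be done
None
```

I pointed at the dead branch's end, then the red-handled cutter, then the green-lidded tub, each held over 2 s at about 2.4–2.7 cm above; I saw no sign of contact, and handed the job in still pointing at the tub at about 21 s.

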